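# Open the order bay and roll the gift box in

## Robot

A 6-joint arm with a two-finger parallel gripper is mounted at the origin on a cart in front of the work surface, level with it; the furniture and walls round the work are solid. World frame = base frame: x ahead of the robot, y to its left, z up, the work surface at z = 0. Lengths are in mm, angles in rad, forces in N, time in s.
With the tool pointing down it reaches from about 275 to 1000 mm from the base axis. Payload 8.4 kg.
Tool frame: the origin (TCP) lies midway between the tips of the shut fingers; the grasp point (between the pads) lies r.grip_point_offset behind it (r.grip_point_offset is the distance from the TCP to the grasp point, in mm); z points along the fingers, y is the direction in which the jaws open and shut (so a half turn about z gives the same grasp; the last joint's range is limited). The gripper opens to 85 mm and grips with 20 to 120 N. Pads are 22 mm wide; open, the fingers measure 114 mm over their backs; the gripper's body (76 mm by 85 mm) begins 54 mm behind the grasp point. The pads swing forward as they close: fully open they stand 13 mm farther back than shut.
Start: joints at [-1.339, 0.353, 1.633, -0, 1.155, -0.002], TCP at [144.796, -607.998, 231.281] pointing down, gripper open.
Joint ranges: [-2.63, 2.63], [-0.92, 2.1], [0.06, 2.66], [-1.3, 4.44], [0, 2.69], [-3.02, 3.02]. Speed limits (rad/s): [2.22, 2.22, 2.79, 3.14, 3.14, 3.14].

## Interface

Orientations are given as [roll, pitch, yaw] about the fixed x, y, z axes, in that order (R = Rz(yaw) Ry(pitch) Rx(roll)).
In Python, from rig import r gives the robot as it stands.
- The arm moves only by the tool move_arm, never from a script. Its argument "targets" is one flat list of numbers, 5 for each row, row after row: the gripper's target within -1 to 1 (fully open at 1, half-way at 0, shut at -1), then the shift along the tool's x, y, z in cm, then the turn about the tool's z in degrees. In form: [gripper, tx, ty, tz, turn, gripper, tx, ty, tz, turn, ...]. A call has 1 to 10 rows; each row is the pose to reach, as a shift and turn from the pose commanded when the call began, along the tool's axes at that moment; what a row does not reach only later rows make up. A row lasts 1/10 s, in which the tool goes at most 50 mm and 8.59 degrees, less where a joint would pass 70% of its speed; a pose out of reach is approached as far as the arm can. A call with a gripper value outside its range is refused whole. The fingers move at their own pace and stop on an object; "squeeze" is the grip in N (left out, the last holds). Time passes only in rows, so rows that repeat a pose let the fingers close. It gives the time, the measured TCP pose, the force and the opening at its end, in the units of the state.
- r.sense(): the state, without advancing time (a new reading comes with each control period).
- r.grab_frame(name): name is "side" or "top" or "wrist"; returns a dict with "img" (400x640x3 uint8, blue, green, red), "K" (3x3 intrinsics, pixels), "world_to_cam" (4x4, takes a point from world to camera coordinates). Camera axes: x right, y down, z forward; pixel columns grow to the right and rows downward; lengths in mm; the calibration is good to about 2 mm. A picture is of the moment at which its call begins. There is no depth.
- r.sign_off(): hands the job in, once; it reports no verdict.
Trained networks look in a picture, given as the dict that the camera call returned (one of the last four; its "shot" number tells which), for a name from the list of things; names that differ only in an ending like _2 or _b are one class to them, and where a whole thing is asked for, a point or a joint stands for the part that bears it (a point fixed in the world has none). Each returns a list of dicts, best first, with "conf" (0 to 1); they miss things now and then, are a little off and sometimes report something else, mostly with a low value. They report only what shows in the picture. A call takes as long as a camera call. They do not tell look-alikes from the thing itself.
- r.outline_of(picture, thing): "region" (400x640 bool, what is visible of it).
- r.mark_of(picture, thing): "position" ([x, y, z] in mm, in world coordinates, good to about 4 mm: a listed point, or the origin of a listed thing).
The state is a dict: "clock": time; "qpos": joint angles; "qvel": joint speeds; "joint_efforts": joint torques, N m; "eef_pos": TCP position; "tcp_rot": TCP orientation; "contact_force": force on the tool from outside, world axes, zero at the start; "wrist_torque": the same for the moment, N m; "opening": opening from 0.0 (shut) to 1.0 (fully open).
Only numpy, scipy, OpenCV 4.12 (cv2) and the standard library are available. Lean on these libraries where they do the work, as an engineer would, in place of code of your own. Each camera call takes 0.05 s, during which the arm holds its last target.

## Task

Open the green lid of the order bay all the way, until it meets its stop, and leave it open. Then push the kraft gift box along the rollers, without lifting it off them, through the opened front until it rests fully home against the bay's back wall. Do not knock the round tin, the chocolate bar or the calculator out of place.

Things in the scene. Friction and masses are not known exactly. Their poses are not given: they have to be found in the camera images.
- station: order station fixed to the worktop, 410 x 92 mm: lane of 16 free steel rollers (tops 30 mm above the worktop) into a light-wood bay. Origin at worktop height on the lane's centre line; x points along the rollers into the bay, z up. Lane from x = -230 mm, 74 mm wide inside, rails 45 mm high. Bay from mouth x = +58 to back wall's inner face x = +168 mm, 74 mm wide inside, walls 85 mm high
- bay_lid (a joint): angle of the bay's green lid (0.2 kg): 0 = closed, level; grows as it opens upward about a level hinge on the back wall; stop at 1.75 rad, just past upright. A friction hinge keeps it where it is left (2 to 4 N at the handle moves it). Its front flap hangs 40 mm down in the bay's mouth, 92 mm wide, lower edge 48 mm above the worktop when closed: it blocks the gift box
- lid_handle (a point): middle of the lid's steel handle bar, 10 mm thick, 72 mm long between two side arms, lying level across the lane, axis 42 mm in front of the flap; fingers fit under it from the lane side, or one between bar and flap. Moves with the lid, 172 mm from lid_hinge. Closed: at station x = +12 mm, 88 mm above the worktop; opening, it goes up and over towards the station's +x
- lid_hinge (a point): middle of the lid's hinge line, fixed on the station at x = +184 mm, 88 mm above the worktop
- box_home (a point): fixed point on the station, on roller-top height in the bay (x = +118 mm): where the gift box's origin is when the box is fully home
- gift_box: closed kraft cardboard gift box, 100 mm long, 62 mm wide, 30 mm high, about 0.25 kg, lying on the rollers with its length along the lane, between lane entry and lid handle. Origin at the centre of its underside; its y axis is along its length, z up
- sweet_tin: bystander: round brown-and-cream tin, 65 mm diameter, 40 mm high, loose; origin at the centre of its underside
- choc_bar: bystander: blue wrapped chocolate bar, 64 x 140 x 12 mm, loose; origin at the centre of its underside
- calculator: bystander: black pocket calculator, 112 x 68 x 14 mm, loose; origin at the centre of its underside
Mind the look-alikes: they are no part of the job. Of the things that look like the gift_box, the larger one is meant.

How it is judged:
By the outcome, as a careful person would: the job done as asked, in the order asked, and still so for the second after the job is handed in, with the robot touching nothing.
It also fails if it takes over 56 s, if anything falls off the work surface, if the arm or the gripper's body presses on something with over 40 N, if the wrist force passes 120 N, or if a joint passes its speed limit or range.

## Working session

There is one attempt and no reset: what is moved stays moved. The work goes in short steps, Python scripts to look and compute and a tool call to move; the robot and the scene stay as the last step left them, time stands still between calls to the robot, and variables do not carry over. Pictures are saved under pics/ and viewed, and the job is handed in when it is done.

Besides the shell and the picture viewer there is one more tool, called after "Call:" by a JSON object that holds its "name" and its "arguments", one argument or row to a line. move_arm: Moves the arm, as the interface text tells. Its arguments: {"type":"object","properties":{"targets":{"type":"array","items":{"type":"number"}},"squeeze":{"type":"number"}},"required":["targets"]}

```bash
mkdir -p pics; ls; python3 - <<'E'
from rig import r
import cv2
print(r.sense(), r.grip_point_offset)
for n in ["side","top","wrist"]:
    f=r.grab_frame(n); cv2.imwrite(f"pics/{n}0.png",f["img"])
    print(n,f["K"].tolist(),f["world_to_cam"].round(3).tolist())
    for t in ["station","lid_handle","lid_hinge","box_home","gift_box","sweet_tin","choc_bar","calculator"]:
        try: print(t,[(m["conf"].__round__(2),[round(float(v)) for v in m["position"]]) for m in r.mark_of(f,t)][:4])
        except Exception as e: print(t,e)
E
```

```text
pics
{'clock': 0.0, 'qpos': array([-1.33939550e+00,  3.53645741e-01,  1.63414635e+00, -5.92556771e-06,
        1.15520096e+00, -2.40240003e-03]), 'qvel': array([ 0.00023201, -0.00015676,  0.00099464,  0.00107493,  0.00065363,
        0.00117632]), 'joint_efforts': array([ 1.21343917e-03, -6.05239105e+01, -3.42070019e+01, -3.38139364e-05,
        9.41048143e-03, -1.53226040e-05]), 'eef_pos': array([ 144.68514689, -607.5252031 ,  230.5579604 ]), 'tcp_rot': array([-3.14019224e+00,  2.05346915e-06,  2.33805620e-01]), 'contact_force': array([-0.23011227,  0.84919732,  0.1455265 ]), 'wrist_torque': array([ 0.0411742 , -0.01779986, -0.01593537]), 'opening': 1.0026771738173756} 18.700000000000003
side [[466.7596398107724, 0.0, 318.4755854087107], [0.0, 466.7596398107724, 192.43919238851643], [0.0, 0.0, 1.0]] [[0.996, -0.083, -0.021, -485.136], [-0.06, -0.493, -0.868, 48.558], [0.062, 0.866, -0.496, 1761.492], [0.0, 0.0, 0.0, 1.0]]
station [(0.69, [465, 26, 2])]
lid_handle [(0.75, [461, 10, 118]), (0.56, [407, -237, 4]), (0.26, [476, 142, 32])]
lid_hinge [(0.83, [445, -163, 91])]
box_home [(0
[... 288 characters left out ...]
99, -0.015, -0.143, 500.092], [0.143, -0.021, -0.989, 1634.794], [0.0, 0.0, 0.0, 1.0]]
station []
lid_handle [(0.97, [458, 7, 114])]
lid_hinge [(0.71, [444, -161, 86])]
box_home [(0.69, [453, -89, 26])]
gift_box [(0.96, [476, 140, 27]), (0.6, [481, 337, 1])]
sweet_tin [(0.52, [414, -232, 2])]
choc_bar [(0.9, [438, -374, 3])]
calculator [(0.94, [413, -500, 0])]
wrist [[324.6338554232673, 0.0, 314.4248305736126], [0.0, 324.6338554232673, 200.776070949084], [0.0, 0.0, 1.0]] [[0.233, -0.973, -0.0, -624.331], [-0.919, -0.22, 0.328, -43.796], [-0.319, -0.076, -0.945, 381.297], [0.0, 0.0, 0.0, 1.0]]
station []
lid_handle []
lid_hinge []
box_home []
gift_box []
sweet_tin []
choc_bar []
calculator []
```

View pics/side0.png

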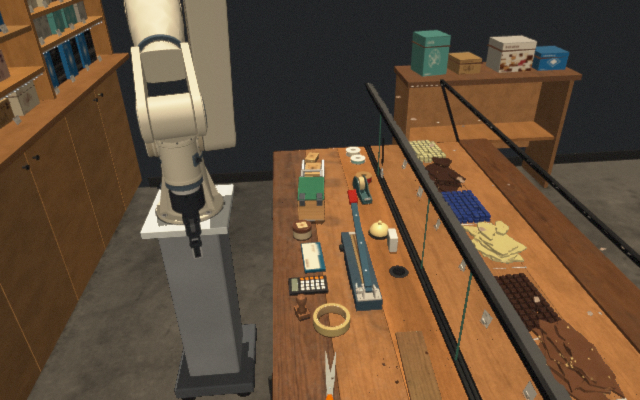

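View pics/top0.png

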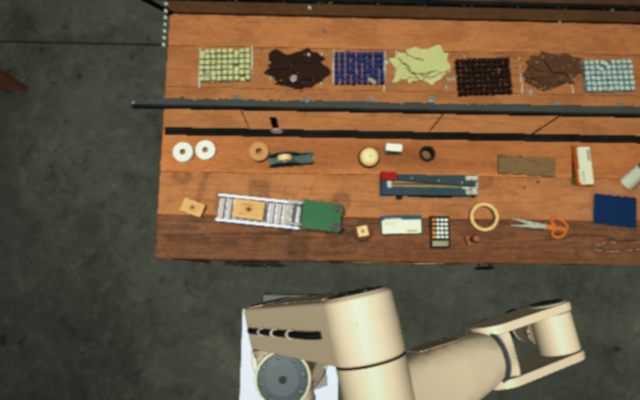

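```bash
python3 - <<'E'
import cv2
t=cv2.imread("pics/top0.png")[130:260,150:400]; s=cv2.imread("pics/side0.png")[140:290,260:420]
cv2.imwrite("pics/tc.png",cv2.resize(t,None,fx=3.2,fy=3.2,interpolation=cv2.INTER_CUBIC))
cv2.imwrite("pics/sc.png",cv2.resize(s,None,fx=4,fy=4,interpolation=cv2.INTER_CUBIC))
E
```

```text
(no output)
```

View pics/tc.png

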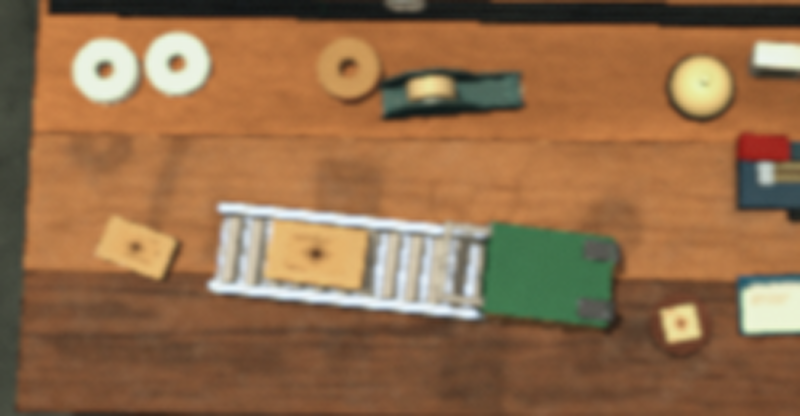

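View pics/sc.png

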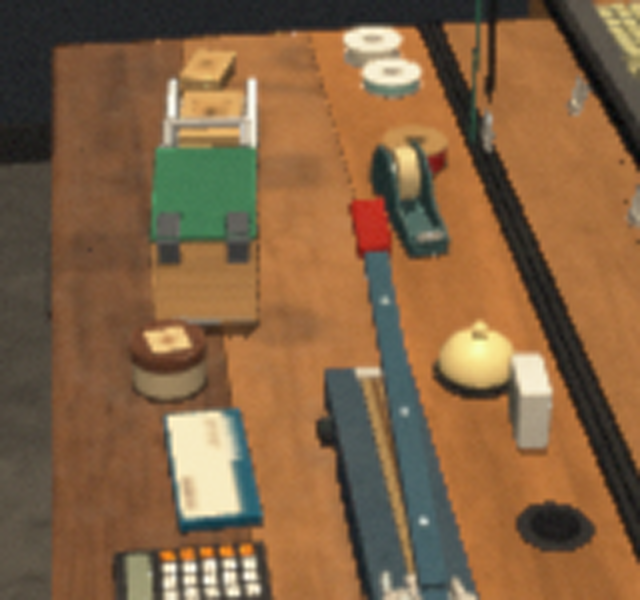

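The wanted gift box is the one on the rollers at top px (249,209). Two things could be mistaken for it: the smaller kraft box off the lane at (193,207), and the brown tape roll at (258,151). The crop confirms the choice, since the box on the rollers is the larger one. The lid is already slightly open, with its handle at about z=116. I'll move above the lane next.

Call:
{"name": "move_arm", "arguments": {
  "targets": [1, 46, -57.7, -5, 19, 1, 46, -57.7, -5, 19, 1, 46, -57.7, -5, 19, 1, 46, -57.7, -5, 19, 1, 46, -57.7, -5, 19, 1, 46, -57.7, -5, 19, 1, 46, -57.7, -5, 19, 1, 46, -57.7, -5, 19, 1, 46, -57.7, -5, 19, 1, 46, -57.7, -5, 19],
  "squeeze": 25
}}

```text
clock: 2.35
eef_pos: [357.4, -154.7, 265.6]
tcp_rot: [3.141, -0.001, -0.098]
contact_force: [0.8, -0.7, 0.6]
opening: 1.001
```

Call:
{"name": "move_arm", "arguments": {
  "targets": [1, 8, -22.4, -2, 0, 1, 8, -22.4, -2, 0, 1, 8, -22.4, -2, 0, 1, 8, -22.4, -2, 0, 1, 8, -22.4, -2, 0, 1, 8, -22.4, -2, 0, 1, 8, -22.4, -2, 0]
}}

```text
clock: 3.05
eef_pos: [458.3, 59.2, 284.9]
tcp_rot: [3.141, 0.001, -0.095]
contact_force: [-0.8, -0.4, -0.4]
opening: 1.0
```

```bash
python3 - <<'E'
from rig import r
import cv2
s=r.sense(); print(s["eef_pos"],s["tcp_rot"],s["contact_force"])
for n in ["wrist","top"]:
    f=r.grab_frame(n); cv2.imwrite(f"pics/{n}1.png",f["img"])
    if n=="wrist": print(f["K"][0,0],f["world_to_cam"].round(3).tolist())
    for t in ["lid_handle","lid_hinge","box_home","gift_box"]:
        print(n,t,[(round(m["conf"],2),[round(float(v),1) for v in m["position"]]) for m in r.mark_of(f,t)][:4])
E
```

```text
[458.29217526  59.1886667  284.89841374] [ 3.14115787e+00  5.43273877e-04 -9.54958959e-02] [-0.76718267 -0.39404987 -0.44523767]
324.6338554232673 [[-0.094, -0.996, 0.001, 102.544], [-0.94, 0.089, 0.329, 364.47], [-0.327, 0.03, -0.944, 580.269], [0.0, 0.0, 0.0, 1.0]]
wrist lid_handle [(0.93, [461.4, 4.5, 115.5])]
wrist lid_hinge [(0.89, [449.1, -163.0, 86.1])]
wrist box_home []
wrist gift_box [(0.97, [484.2, 336.3, -3.9]), (0.88, [474.0, 142.8, 30.3]), (0.28, [412.3, -237.2, -1.2])]
top lid_handle [(0.88, [461.3, 6.0, 115.3])]
top lid_hinge [(0.75, [444.5, -160.5, 83.3])]
top box_home [(0.76, [449.0, -91.1, 29.1])]
top gift_box [(0.77, [474.5, 141.3, 27.7]), (0.63, [482.2, 337.1, 2.0])]
```

View pics/wrist1.png

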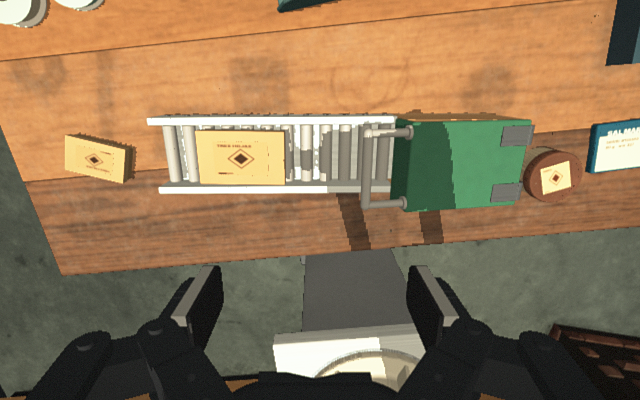

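Call:
{"name": "move_arm", "arguments": {
  "targets": [-0.3, 0.8, 5.2, 5, 0, -0.3, 0.8, 5.2, 10, 0, -0.3, 0.8, 5.2, 13, 0, -0.3, 0.8, 5.2, 13, 0, -0.3, 0.8, 5.2, 13, 0, -0.3, 0.8, 5.2, 13, 0]
}}

```text
clock: 4.15
eef_pos: [463.0, 6.4, 157.3]
tcp_rot: [-3.141, -0.003, -0.098]
contact_force: [0.4, 0.3, 0.4]
opening: 0.348
```

```bash
python3 - <<'E'
from rig import r
import cv2
s=r.sense(); print(s["eef_pos"],s["tcp_rot"],s["contact_force"],s["opening"])
f=r.grab_frame("wrist"); cv2.imwrite("pics/wrist2.png",f["img"])
for t in ["lid_handle"]:
        print(t,[(round(m["conf"],2),[round(float(v),1) for v in m["position"]]) for m in r.mark_of(f,t)][:4])
E
```

```text
[462.99974713   6.37922423 157.33405016] [-3.14116233 -0.00318538 -0.09754262] [0.36164127 0.25524973 0.44616866] 0.34849390124887963
lid_handle [(0.78, [463.9, 10.0, 117.9])]
```

View pics/wrist2.png

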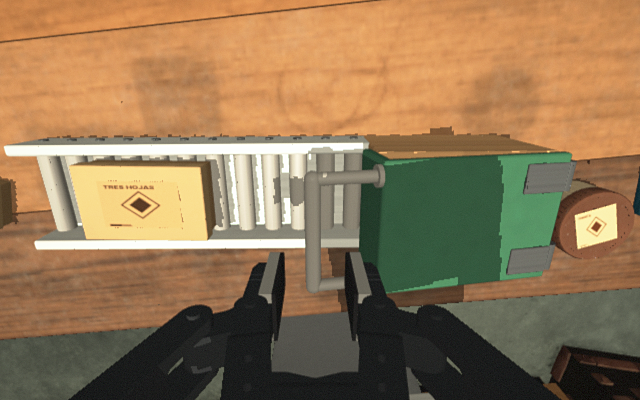

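The wrist image shows the bar at column 314, midway between the fingers (about 275 to 352). I'll lower and grip.

Call:
{"name": "move_arm", "arguments": {
  "targets": [-0.3, 0, 0, 2, 0, -0.3, 0, 0, 4, 0, -0.3, 0, 0, 5.8, 0, -0.3, 0, 0, 5.8, 0, -1, 0, 0, 5.8, 0, -1, 0, 0, 5.8, 0, -1, 0, 0, 5.8, 0, -1, 0, 0, 5.8, 0, -1, 0, 0, 5.8, 0, -1, 0, 0, 5.8, 0],
  "squeeze": 25
}}

```text
clock: 5.25
eef_pos: [462.4, 7.5, 98.6]
tcp_rot: [-3.139, -0.002, -0.099]
contact_force: [0.2, 10.2, -0.4]
opening: 0.106
```

```bash
python3 - <<'E'
from rig import r
import cv2,numpy as np
s=r.sense(); print(s["eef_pos"],s["tcp_rot"],s["contact_force"],s["opening"])
f=r.grab_frame("wrist"); cv2.imwrite("pics/wrist3.png",f["img"])
z0=s["eef_pos"][2]+18.7
th=np.arcsin((z0-88)/172);print(th)
for a in np.linspace(th,1.75,12): print(round(a,2),"ty %.1f tz %.1f"%(172*(np.cos(th)-np.cos(a)),-172*(np.sin(a)-np.sin(th))))
E
```

```text
[462.44400042   7.53559493  98.64500125] [-3.13911235e+00 -2.39736856e-03 -9.85610405e-02] [ 0.16649069 10.19077559 -0.41664749] 0.10568404636877324
0.17144919192435557
0.17 ty 0.0 tz -0.0
0.31 ty 5.9 tz -23.9
0.46 ty 15.2 tz -46.8
0.6 ty 27.7 tz -68.1
0.75 ty 43.1 tz -87.3
0.89 ty 61.1 tz -104.2
1.03 ty 81.3 tz -118.3
1.18 ty 103.3 tz -129.4
1.32 ty 126.7 tz -137.3
1.46 ty 151.0 tz -141.7
1.61 ty 175.6 tz -142.5
1.75 ty 200.1 tz -139.9
```

View pics/wrist3.png

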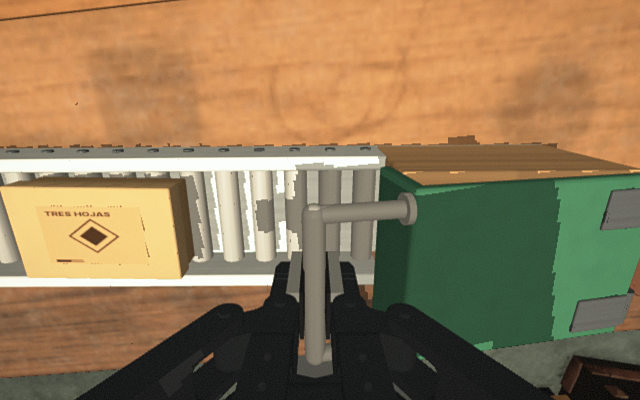

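Call:
{"name": "move_arm", "arguments": {
  "targets": [-1, 0, -0.15, 0, 0, -1, 0, 0.1, -1.2, 0, -1, 0, 0.4, -2.4, 0, -1, 0, 0.8, -3.5, 0, -1, 0, 1.3, -4.7, 0, -1, 0, 1.9, -5.8, 0, -1, 0, 2.6, -6.8, 0, -1, 0, 3.3, -7.8, 0, -1, 0, 4.1, -8.7, 0, -1, 0, 4.1, -8.7, 0]
}}

```text
clock: 6.3
eef_pos: [458.6, -34.2, 187.3]
tcp_rot: [-3.138, -0.004, -0.1]
contact_force: [0.9, 12.9, 10.7]
opening: 0.102
```

```bash
python3 - <<'E'
from rig import r
import cv2
s=r.sense(); print(s["eef_pos"],s["tcp_rot"],s["contact_force"],s["opening"])
f=r.grab_frame("wrist"); cv2.imwrite("pics/wrist4.png",f["img"])
for t in ["lid_handle","lid_hinge"]:
        print(t,[(round(m["conf"],2),[round(float(v),1) for v in m["position"]]) for m in r.mark_of(f,t)][:4])
E
```

```text
[458.63091013 -34.15559878 187.30130876] [-3.13841507 -0.00380647 -0.09969168] [ 0.86650525 12.92938188 10.70634226] 0.10153033588663728
lid_handle [(0.57, [458.0, -35.7, 204.5])]
lid_hinge [(0.8, [444.6, -167.6, 85.2])]
```

View pics/wrist4.png

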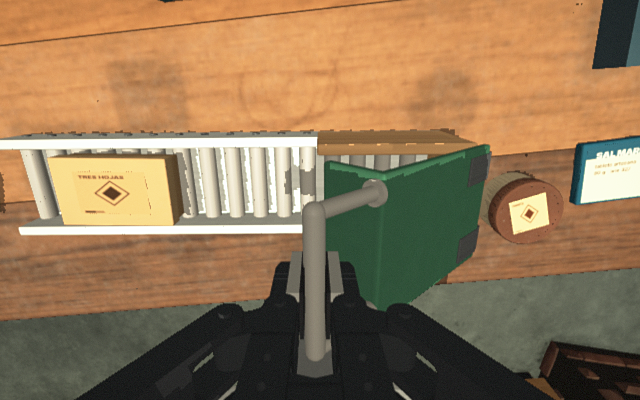

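Call:
{"name": "move_arm", "arguments": {
  "targets": [-1, 0, 0.7, -1.0, 0, -1, 0, 1.7, -1.85, 0, -1, 0, 2.7, -2.6, 0, -1, 0, 3.7, -3.3, 0, -1, 0, 4.8, -3.85, 0, -1, 0, 5.9, -4.4, 0, -1, 0, 7.1, -4.85, 0, -1, 0, 8.3, -5.2, 0, -1, 0, 9.5, -5.45, 0, -1, 0, 9.5, -5.45, 0]
}}

```text
clock: 7.45
eef_pos: [449.6, -130.9, 241.4]
tcp_rot: [3.141, -0.005, -0.099]
contact_force: [3.9, 1.2, 8.7]
opening: 0.109
```

```bash
python3 - <<'E'
from rig import r
import cv2
s=r.sense(); print(s["eef_pos"],s["tcp_rot"],s["contact_force"],s["opening"])
for n in ["wrist","side"]:
    f=r.grab_frame(n); im=f["img"]
    if n=="side": im=cv2.resize(im[130:290,240:420],None,fx=3.5,fy=3.5)
    cv2.imwrite(f"pics/{n}5.png",im)
    for t in ["lid_handle","lid_hinge"]:
        print(t,[(round(m["conf"],2),[round(float(v),1) for v in m["position"]]) for m in r.mark_of(f,t)][:4])
E
```

```text
[ 449.5911488  -130.8657046   241.43292062] [ 3.14086964 -0.00528277 -0.09913686] [3.90815443 1.23672874 8.74478812] 0.10928546946458521
lid_handle [(0.7, [451.8, -130.1, 262.3])]
lid_hinge [(0.95, [446.7, -162.6, 83.7])]
lid_handle [(0.96, [451.7, -132.8, 255.8])]
lid_hinge [(0.81, [446.1, -163.5, 91.9])]
```

View pics/wrist5.png

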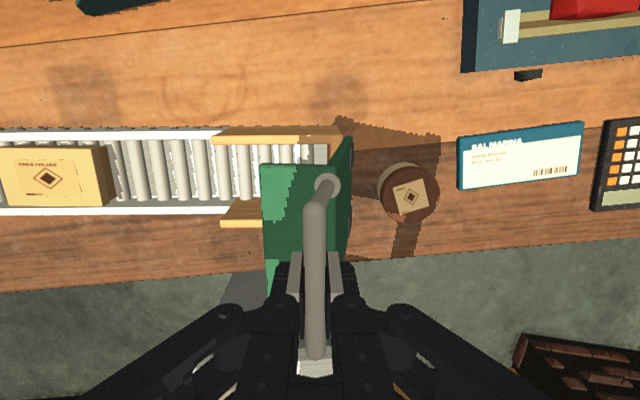

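View pics/side5.png

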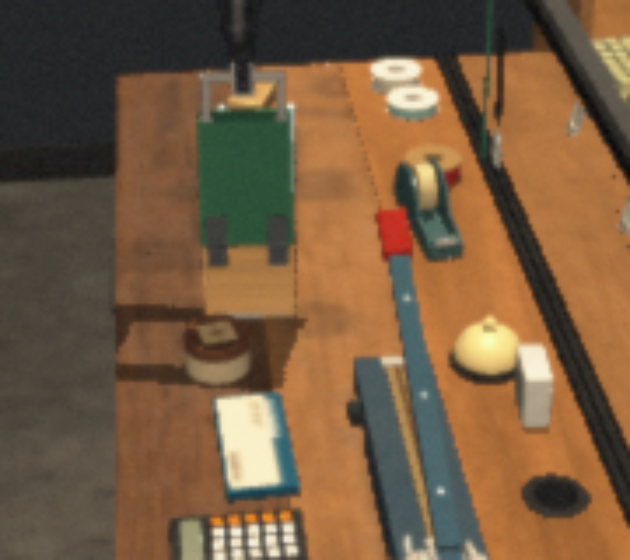

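Call:
{"name": "move_arm", "arguments": {
  "targets": [-1, 0, 1.2, -0.3, 0, -1, 0, 2.4, -0.45, 0, -1, 0, 3.6, -0.45, 0, -1, 0, 4.6, -0.35, 0, -1, 0, 5.4, -0.25, 0, -1, 0, 5.9, -0.15, 0, -1, 0, 6.2, -0.1, 0, -1, 0, 6.3, -0.1, 0]
}}

```text
clock: 8.55
eef_pos: [443.7, -191.8, 242.2]
tcp_rot: [-3.14, -0.005, -0.099]
contact_force: [7.2, 10.8, 7.6]
opening: 0.104
```

Call:
{"name": "move_arm", "arguments": {
  "targets": [-1, 0, 0.2, 0, 0, -1, 0, 0.4, 0, 0, -1, 0, 0.4, 0, 0]
}}

```text
clock: 8.85
eef_pos: [443.5, -192.2, 242.2]
tcp_rot: [-3.133, -0.005, -0.1]
contact_force: [9.8, 26.1, 12.7]
opening: 0.103
```

Commanding 4 mm more moved the arm only 0.4 mm, and the force rose to 26 N, so the lid is on its stop. I'll release and rise.

Call:
{"name": "move_arm", "arguments": {
  "targets": [-0.2, 0, 0, 0, 0, -0.2, 0, 0, 0, 0, -0.2, 0, 0, 0, 0, -0.2, 0, -0.3, 0, 0, -0.2, 0, -0.3, -2, 0, -0.2, 0, -0.3, -4, 0, -0.2, 0, -0.3, -7, 0, -0.2, 0, -0.3, -9, 0, -0.2, 0, -0.3, -9, 0]
}}

```text
clock: 9.75
eef_pos: [442.8, -193.6, 332.3]
tcp_rot: [3.14, -0.004, -0.098]
contact_force: [0.7, -0.8, -0.5]
opening: 0.401
```

```bash
python3 - <<'E'
from rig import r
import cv2,numpy as np
s=r.sense(); print(s["eef_pos"],s["tcp_rot"],s["contact_force"],s["opening"])
for n in ["side","top"]:
    f=r.grab_frame(n); im=f["img"]
    if n=="side": im=cv2.resize(im[130:290,240:420],None,fx=3.5,fy=3.5)
    cv2.imwrite(f"pics/{n}6.png",im)
    for t in ["lid_handle","lid_hinge","gift_box","box_home"]:
        print(t,[(round(m["conf"],2),[round(float(v),1) for v in m["position"]]) for m in r.mark_of(f,t)][:4])
E
```

```text
[ 442.83500796 -193.59732484  332.33551209] [ 3.14003429 -0.00413779 -0.09815183] [ 0.70810177 -0.83494079 -0.47711118] 0.40074600608710254
lid_handle [(0.73, [445.4, -193.6, 255.1]), (0.56, [465.1, 25.4, 3.8])]
lid_hinge [(0.67, [449.2, -162.2, 92.1])]
gift_box [(0.56, [483.5, 340.1, -1.7]), (0.37, [447.0, -161.6, 87.8])]
box_home [(0.96, [450.0, -94.5, 28.6])]
lid_handle [(0.83, [445.5, -193.7, 256.1])]
lid_hinge [(0.7, [446.1, -162.5, 88.1])]
gift_box [(0.82, [477.4, 141.7, 27.2]), (0.53, [481.2, 337.0, -1.0])]
box_home [(0.74, [449.3, -90.3, 27.8])]
```

View pics/side6.png

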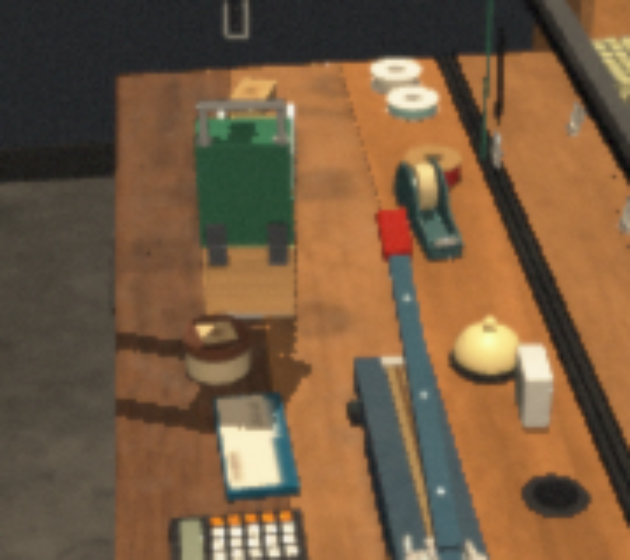

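Call:
{"name": "move_arm", "arguments": {
  "targets": [-1, 0, -5, 0, 0, -1, 0, -10, 0, 0, -1, 0, -15, 0, 0, -1, 0, -20, 0, 0, -1, 0, -25, 2, 0, -1, 0, -30, 5, 0, -1, 0, -35, 8, 0, -1, 0, -39, 11, 0, -1, 0, -42.7, 14, 0, -1, 0, -42.7, 18, 0]
}}

```text
clock: 11.25
eef_pos: [485.4, 235.4, 153.0]
tcp_rot: [-3.138, -0.005, -0.096]
contact_force: [0.7, 0.3, -0.2]
opening: 0.002
```

Call:
{"name": "move_arm", "arguments": {
  "targets": [-1, 0, 0, 0, 0, -1, 0, 0, 0, 0]
}}

```text
clock: 11.45
eef_pos: [482.7, 231.0, 151.9]
tcp_rot: [3.14, 0.002, -0.097]
contact_force: [-0.5, 0.2, -0.0]
opening: -0.004
```

```bash
python3 - <<'E'
from rig import r
import cv2,numpy as np
s=r.sense(); print(s["eef_pos"],s["tcp_rot"],s["contact_force"],s["opening"])
f=r.grab_frame("wrist"); cv2.imwrite("pics/wrist7.png",f["img"])
print([(round(m["conf"],2),[round(float(v),1) for v in m["position"]]) for m in r.mark_of(f,"gift_box")][:4])
E
```

```text
[482.74734173 230.96534254 151.93085427] [ 3.14000566e+00  2.25068780e-03 -9.69203404e-02] [-0.46671452  0.19879398 -0.00902369] -0.003704016418608096
[(0.92, [479.9, 139.9, 30.7]), (0.57, [484.4, 336.4, -0.9])]
```

View pics/wrist7.png

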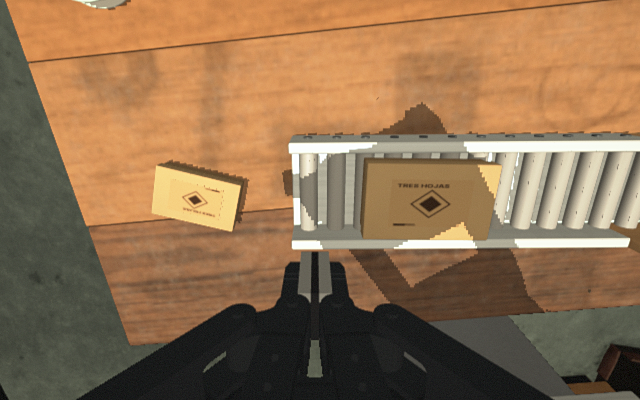

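Call:
{"name": "move_arm", "arguments": {
  "targets": [-1, 0, 0, 3, 0, -1, 0, 0, 6, 0, -1, 0, 0, 8.5, 0, -1, 0, 0, 10.3, 0, -1, 0, 0, 11.3, 0, -1, 0, 0, 11.3, 0, -1, 0, 0, 11.3, 0]
}}

```text
clock: 12.25
eef_pos: [484.5, 231.3, 40.9]
tcp_rot: [-3.141, -0.002, -0.098]
contact_force: [0.3, -0.6, 0.4]
opening: 0.001
```

```bash
python3 - <<'E'
from rig import r
import cv2,numpy as np
s=r.sense(); print(s["eef_pos"],s["tcp_rot"],s["contact_force"],s["opening"])
f=r.grab_frame("wrist"); cv2.imwrite("pics/wrist8.png",f["img"])
E
```

```text
[484.51047975 231.28769082  40.87325051] [-3.14053294e+00 -1.82867166e-03 -9.84501490e-02] [ 0.29127889 -0.5782948   0.40415633] 0.0013058054413783127
```

View pics/wrist8.png

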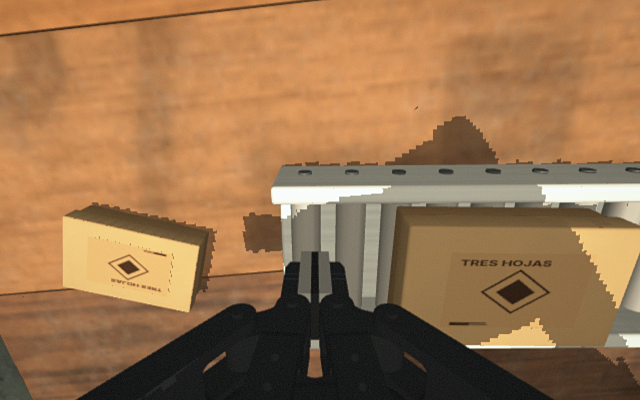

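Call:
{"name": "move_arm", "arguments": {
  "targets": [-1, 0, 0.8, 0.2, 0, -1, 0, 1.6, 0.2, 0, -1, 0, 2.3, 0.2, 0, -1, 0, 3.0, 0.2, 0, -1, 0, 3.8, 0.2, 0, -1, 0, 4.7, 0.2, 0, -1, 0, 5.7, 0.2, 0, -1, 0, 6.7, 0.2, 0, -1, 0, 7.7, 0.2, 0, -1, 0, 8.7, 0.2, 0]
}}

```text
clock: 13.3
eef_pos: [474.9, 143.8, 37.4]
tcp_rot: [-3.142, -0.0, -0.098]
contact_force: [0.8, 0.8, 0.6]
opening: -0.004
```

Call:
{"name": "move_arm", "arguments": {
  "targets": [-1, 0, 1, 0, 0, -1, 0, 2, 0, 0, -1, 0, 3, 0, 0, -1, 0, 4, 0, 0, -1, 0, 5, 0, 0, -1, 0, 6, 0, 0, -1, 0, 7, 0, 0, -1, 0, 7.8, 0, 0, -1, 0, 8.4, 0, 0, -1, 0, 8.8, 0, 0]
}}

```text
clock: 14.3
eef_pos: [466.1, 56.5, 37.4]
tcp_rot: [3.142, 0.0, -0.098]
contact_force: [0.5, 0.5, -0.1]
opening: 0.001
```

```bash
python3 - <<'E'
from rig import r
import cv2,numpy as np
s=r.sense(); print(s["eef_pos"],s["tcp_rot"],s["contact_force"],s["opening"])
f=r.grab_frame("wrist"); cv2.imwrite("pics/wrist9.png",f["img"])
print([(round(m["conf"],2),[round(float(v),1) for v in m["position"]]) for m in r.mark_of(f,"gift_box")][:4])
E
```

```text
[466.06734224  56.45190353  37.37085077] [ 3.14152127e+00  3.74686555e-04 -9.82457135e-02] [ 0.52457001  0.50545212 -0.08424638] 0.0006613044223626584
[(0.9, [464.5, -6.9, 27.5])]
```

View pics/wrist9.png

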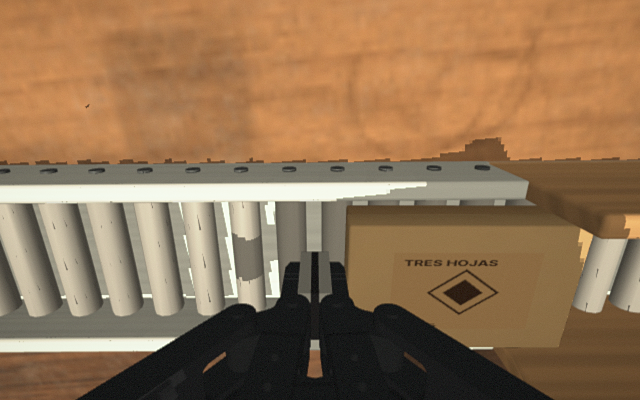

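Call:
{"name": "move_arm", "arguments": {
  "targets": [-1, 0, 0.8, 0, 0, -1, 0, 1.8, 0, 0, -1, 0, 2.8, 0, 0, -1, 0, 3.8, 0, 0, -1, 0, 4.8, 0, 0, -1, 0, 5.7, 0, 0, -1, 0, 6.5, 0, 0, -1, 0, 7.1, 0, 0, -1, 0, 7.5, 0, 0, -1, 0, 7.7, 0, 0]
}}

```text
clock: 15.4
eef_pos: [458.6, -19.9, 37.4]
tcp_rot: [3.142, 0.0, -0.098]
contact_force: [0.2, 0.7, -0.1]
opening: -0.003
```

Call:
{"name": "move_arm", "arguments": {
  "targets": [-1, 0, 0.1, 0, 0, -1, 0, 0.2, 0, 0, -1, 0, 0.3, 0, 0, -1, 0, 0.4, 0, 0, -1, 0, 0.5, 0, 0]
}}

```text
clock: 15.9
eef_pos: [458.3, -24.5, 37.4]
tcp_rot: [-3.142, 0.0, -0.098]
contact_force: [0.2, 0.0, -0.3]
opening: -0.004
```

Call:
{"name": "move_arm", "arguments": {
  "targets": [-1, 0, 0.1, 0, 0, -1, 0, 0.2, 0, 0, -1, 0, 0.3, 0, 0, -1, 0, 0.4, 0, 0]
}}

```text
clock: 16.3
eef_pos: [457.9, -28.6, 37.4]
tcp_rot: [-3.142, -0.0, -0.098]
contact_force: [0.9, -0.2, 0.4]
opening: -0.003
```

```bash
python3 - <<'E'
from rig import r
import cv2,numpy as np
s=r.sense(); print(s["eef_pos"],s["tcp_rot"],s["contact_force"],s["opening"])
f=r.grab_frame("wrist"); cv2.imwrite("pics/wrist10.png",f["img"])
for t in ["gift_box","box_home"]:
  print([(round(m["conf"],2),[round(float(v),1) for v in m["position"]]) for m in r.mark_of(f,t)][:4])
E
```

```text
[457.92918517 -28.6357082   37.4439318 ] [-3.14158453e+00 -4.72293621e-05 -9.78841728e-02] [ 0.92601727 -0.18466516  0.39118271] -0.003104714210816471
[(0.75, [454.9, -90.5, 29.2]), (0.31, [463.7, 23.5, -1.1])]
[]
```

View pics/wrist10.png

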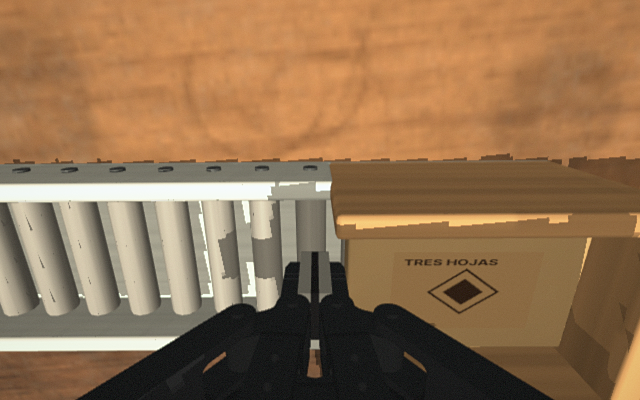

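No wall force yet, so I'll keep creeping.

Call:
{"name": "move_arm", "arguments": {
  "targets": [-1, 0, 0.1, 0, 0, -1, 0, 0.2, 0, 0, -1, 0, 0.3, 0, 0, -1, 0, 0.3, 0, 0]
}}

```text
clock: 16.85
eef_pos: [457.6, -31.6, 37.4]
tcp_rot: [3.142, 0.0, -0.098]
contact_force: [1.1, 0.1, 0.2]
opening: -0.002
```

Call:
{"name": "move_arm", "arguments": {
  "targets": [-1, 0, 0.1, 0, 0, -1, 0, 0.2, 0, 0, -1, 0, 0.3, 0, 0, -1, 0, 0.3, 0, 0]
}}

```text
clock: 17.25
eef_pos: [457.1, -32.3, 37.4]
tcp_rot: [-3.138, 0.001, -0.1]
contact_force: [0.9, 23.1, 1.7]
opening: 0.001
```

The wall is met: 3 mm commanded gave 0.7 mm of travel and 23 N. I'll ease off, back out along the lane and look.

Call:
{"name": "move_arm", "arguments": {
  "targets": [-1, 0, -0.1, 0, 0, -1, 0, -0.2, 0, 0, -1, 0, -0.3, 0, 0, -1, 0, -0.8, 0, 0, -1, 0, -2, 0, 0, -1, 0, -5, 0, 0, -1, 0, -8, 0, 0, -1, 0, -10, -4, 0, -1, 0, -10, -9, 0, -1, 0, -10, -13, 0]
}}

```text
clock: 18.25
eef_pos: [467.2, 66.4, 169.5]
tcp_rot: [-3.141, -0.0, -0.096]
contact_force: [0.8, -0.7, 0.4]
opening: -0.002
```

Call:
{"name": "move_arm", "arguments": {
  "targets": [-1, 0, -5, -5, 0, -1, 0, -10, -8, 0, -1, 0, -10, -8, 0, -1, 0, -10, -8, 0]
}}

```text
clock: 18.65
eef_pos: [478.3, 168.1, 250.1]
tcp_rot: [-3.139, -0.005, -0.095]
contact_force: [0.3, 0.4, -0.5]
opening: -0.0
```

```bash
python3 - <<'E'
from rig import r
import cv2,numpy as np
s=r.sense(); print(s["clock"],s["eef_pos"],s["contact_force"])
for n in ["wrist","top","side"]:
    f=r.grab_frame(n); im=f["img"]
    if n=="side": im=cv2.resize(im[130:290,240:420],None,fx=3.5,fy=3.5)
    if n=="top": im=cv2.resize(im[130:260,150:400],None,fx=3.2,fy=3.2)
    cv2.imwrite(f"pics/{n}11.png",im)
    for t in ["lid_handle","lid_hinge","box_home","gift_box","sweet_tin","choc_bar","calculator"]:
        print(n,t,[(round(m["conf"],2),[round(float(v),1) for v in m["position"]]) for m in r.mark_of(f,t)][:3])
E
```

```text
18.65 [478.34075709 168.08659036 250.14103228] [ 0.27003283  0.39900422 -0.4758598 ]
wrist lid_handle []
wrist lid_hinge []
wrist box_home []
wrist gift_box [(0.97, [453.3, -96.5, 27.9]), (0.8, [482.2, 338.3, -3.4])]
wrist sweet_tin []
wrist choc_bar []
wrist calculator []
top lid_handle [(0.94, [437.6, -191.5, 253.9])]
top lid_hinge [(0.9, [444.5, -162.2, 86.3])]
top box_home [(0.62, [449.0, -91.2, 27.2])]
top gift_box [(0.81, [454.9, -96.3, 27.3]), (0.44, [413.1, -230.7, 4.8]), (0.4, [482.3, 336.5, 1.7])]
top sweet_tin [(0.57, [412.9, -232.1, 4.3])]
top choc_bar [(0.58, [435.3, -375.1, -0.1])]
top calculator [(0.96, [413.1, -501.0, 4.9])]
side lid_handle [(0.95, [446.0, -193.0, 258.5]), (0.66, [435.3, -367.8, -1.7])]
side lid_hinge [(0.79, [447.2, -163.8, 90.4])]
side box_home [(0.76, [452.6, -91.5, 27.0])]
side gift_box [(0.39, [483.0, 339.1, 0.9])]
side sweet_tin [(0.85, [411.2, -235.4, -0.3])]
side choc_bar [(0.61, [436.2, -370.0, 0.4])]
side calculator [(0.78, [411.8, -499.3, 1.4])]
```

View pics/wrist11.png

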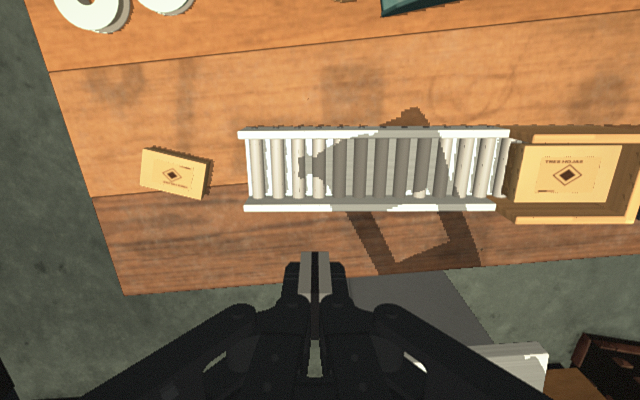

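View pics/top11.png

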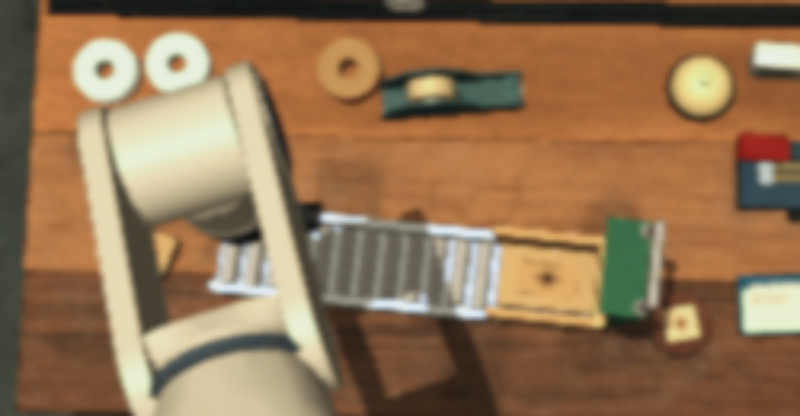

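View pics/side11.png

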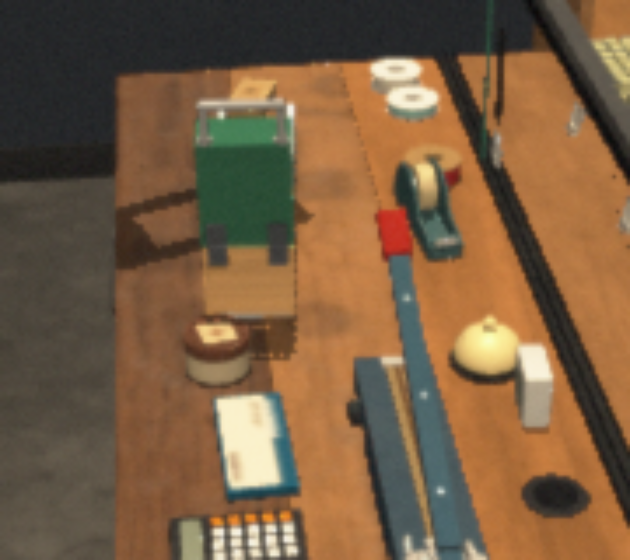

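```bash
python3 -c "
from rig import r
print(r.sign_off())"
```

```text
the job is handed in; nothing more can be done
None
```

The lid is open against its stop, the gift box is home against the bay's back wall, and I handed the job in at about 20 s of the 56 s allowed.

- **Lid:** I gripped the handle bar and led it over its arc. At the end, 4 mm of further command moved the arm only 0.4 mm and the force rose to 26 N. After release the handle measured about y = -193, z = 256 (about 1.75 rad). It still read that in the last pictures, apart from one top-camera reading 8 mm off in x.
- **Gift box:** I pushed the larger kraft box along the rollers with shut fingers until it met the back wall. There, 3 mm of command gave 0.7 mm of travel and 23 N. I then backed the fingers off slowly, and the last pictures show the box in the bay.
- **Bystanders:** The tin, chocolate bar and calculator are where they were, to within the networks' accuracy of about 4 mm.
- **One disagreement:** The networks put the box at y ≈ -96.4, about 5 mm deeper than their box_home estimate of about -91.3. I put that down to network error, because the wall contact was clear in the force reading. The side camera could not see the box behind the open lid.

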